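Turn the proud filter holder until it drops into its keyed dock

TASK

The blue-handled filter holder stands proud of its dock because its two keys rest on the rim instead of in their slots. Take it by the handle and, pressing lightly, turn it in the bore until the keys come over the slots and it drops fully home and level; then let go. Leave the yellow-handled holder, already home in its own dock, where it is.

Things in the scene. Friction and masses are not known exactly. Their poses are not given: they have to be found in the camera images.
- blue_holder: Black round barrel, 36 mm diameter, two opposite bright keys, blue bar handle. Origin: underside centre, z up, x along keys and handle (ends alike). Keys 18 mm wide, tips 32 mm from axis, 8-20 mm above origin. Handle 38 long (x), 16 wide, 28-58 mm above origin, on a 40 mm disc; grip across its width. 0.16 kg. Starts nose in bore, keys on the dock's top, 37-72 deg anticlockwise (from above) of the slots.
- blue_dock: Fixed grey block 96x84x34 mm, blue side strip. Origin: underside centre, z up. In the top a 42 mm bore (24 mm deep, 3 mm play all round the nose) with two opposite slots along x, 30 mm wide, 12 deep, ending 36 mm from centre; white line at each end. Holder origin is 26 mm above dock origin with keys on top, 14 when home (key tops flush). Keys enter within about 10 deg of the slots' line.
- yellow_holder: Same as the blue holder but with a yellow handle; already home in the yellow dock, handle top 72 mm above the worktop. To be left alone.
- yellow_dock: Same as the blue dock, with a yellow side strip. One dock stands on the left and one on the right; which is which varies.

How it is judged (in metres and radians):
At the end, for the whole second after the job is handed in: The blue-handled holder is home in the blue dock: both keys down in their slots (within 3.5 mm of full depth), within 10 mm of the bore's axis, level within about 6 degrees, at rest (z of blue_holder in the frame of blue_dock below 0.0175 m and horizontal distance between blue_holder and blue_dock below 0.01 m and angle between blue_holder's own z axis and vertical below 0.1 rad and linear speed of blue_holder below 0.02 m/s); the robot touches nothing.
It fails at once if the blue holder is forced against its dock (over 100 N) (contact force between blue_holder and blue_dock above 100 N).
It fails at once if the yellow-handled holder is moved by more than 10 mm (distance of yellow_holder from where it was at the start of the episode above 0.01 m).
It also fails if it takes over 35 s, if anything falls off the work surface, if the arm or the gripper's body presses on something with over 40 N, if the wrist force passes 120 N, or if a joint passes its speed limit or range.

ROBOT

A 6-joint arm with a two-finger parallel gripper is mounted at the origin on a cart in front of the work surface, level with it; the furniture and walls round the work are solid. World frame = base frame: x ahead of the robot, y to its left, z up, the work surface at z = 0. Lengths are in mm, angles in degrees, forces in N, time in s.
With the tool pointing down it reaches from about 400 to 825 mm from the base axis. Payload 7 kg.
Tool frame: the origin (TCP) lies midway between the tips of the shut fingers; the grasp point (between the pads) lies 19 mm behind it (env.grip_point_offset is the distance from the TCP to the grasp point, in mm); z points along the fingers, y is the direction in which the jaws open and shut (so a half turn about z gives the same grasp; the last joint's range is limited). The gripper opens to 88 mm and grips with 3 to 60 N. Pads are 19 mm wide; open, the fingers measure 130 mm over their backs; the gripper's body (78 mm by 193 mm) begins 47 mm behind the grasp point.
Start: joints at [92.71, 20.546, 0.682, 0, -70.136, -16.507], TCP at [160.984, 655.499, 226.561] pointing down, gripper open.
Joint ranges: [-176.03, 176.03], [-82.01, 121.73], [-58.28, 71.71], [-173.87, 95.51], [-174.79, -0.11], [-173.66, 173.66]. Speed limits (degrees/s): [136.94, 136.94, 172.46, 180, 180, 180].

INTERFACE

Orientations are given as [roll, pitch, yaw] about the fixed x, y, z axes, in that order (R = Rz(yaw) Ry(pitch) Rx(roll)).
In Python, from plant import sensors, cams, env, trace, place_of gives the robot as it stands.
- The arm moves only by the shell command python3 -m pendant 'ROWS'. ROWS is JSON, a list of rows, each a list of 7 numbers: the finger opening in m, from 0 to 0.0876, then the shift along the tool's x, y, z in m, then the turn, a rotation vector about the tool's x, y, z in degrees. A call has 1 to 20 rows; each row is the pose to reach, as a shift and turn from the pose commanded when the call began, along the tool's axes at that moment; what a row does not reach only later rows make up. A row lasts 1/8 s, in which the tool goes at most 62.5 mm and 10.7 degrees, less where a joint would pass 70% of its speed; a pose out of reach is approached as far as the arm can. A call with a gripper value outside its range is refused whole. The fingers move at their own pace and stop on an object; the grip force is fixed at half the most. Time passes only in rows, so rows that repeat a pose let the fingers close. It gives the time, the measured TCP pose, the force and the opening at its end, in the units of the state.
- sensors.observe(): the state, without advancing time (a new reading comes with each control period).
- cams.camera(name): name is "scene" or "top" or "wrist"; returns a dict with "pixels" (384x512x3 uint8, red, green, blue), "mtx" (3x3 intrinsics, pixels), "world_from_camera" (4x4, takes a point from camera to world coordinates). Camera axes: x right, y up, looking along -z (the intrinsics and any distortion apply to the point x, -y, -z); pixel columns grow to the right and rows downward; lengths in mm; the calibration is good to about 2 mm. A picture is of the moment at which its call begins. There is no depth.
- env.sign_off(): hands the job in, once; it reports no verdict.
Trained networks look in the newest picture that a camera, given by its name, has taken for a name from the list of things; names that differ only in an ending like _2 or _b are one class to them, and where a whole thing is asked for, a point or a joint stands for the part that bears it (a point fixed in the world has none). Each returns a list of dicts, best first, with "score" (0 to 1); they miss things now and then, are a little off and sometimes report something else, mostly with a low value. They report only what shows in the picture. A call takes as long as a camera call.
- trace(name, camera): "region" (384x512 bool, what is visible of it) and "point" ([column, row] in pixels, amid what is visible of it).
- place_of(name, camera): "point" ([column, row] in pixels: a listed point, or the origin of a listed thing).
The state is a dict: "time_s": time; "q": joint angles; "dq": joint speeds; "effort": joint torques, N m; "eef_pos": TCP position; "eef_rot": TCP orientation; "ft_force": force on the tool from outside, world axes, zero at the start; "wrist_torque": the same for the moment, N m; "width": opening from 0.0 (shut) to 1.0 (fully open).
Only numpy, scipy, OpenCV 4.12 (cv2) and the standard library are available. Lean on these libraries where they do the work, as an engineer would, in place of code of your own. Each camera call takes 0.05 s, during which the arm holds its last target.

## Working session

There is one attempt and no reset: what is moved stays moved. The work goes in short steps, Python scripts to look and compute and a shell command to move; the robot and the scene stay as the last step left them, time stands still between calls to the robot, and variables do not carry over. Pictures are saved under pics/ and viewed, and the job is handed in when it is done.

```bash
ls; mkdir -p pics; python3 - <<'E'
from plant import sensors, cams, env, trace, place_of
import cv2,numpy as np
print(sensors.observe())
for n in ["scene","top","wrist"]:
    c=cams.camera(n); cv2.imwrite(f"pics/{n}0.png",c["pixels"][:,:,::-1]); print(n,c["mtx"].tolist(),np.round(c["world_from_camera"],3).tolist(),[k for k in c])
    for t in ["blue_holder","blue_dock","yellow_holder","yellow_dock"]:
        print(t,[(np.round(d["point"],1).tolist(),round(d["score"],2)) for d in place_of(t,n)][:3])
print(env.grip_point_offset)
E
```

```text
pics
{'time_s': 0.0, 'q': array([ 9.27096023e+01,  2.05911574e+01,  6.33256140e-01, -2.16597105e-02,
       -7.01346382e+01, -1.65053608e+01]), 'dq': array([-0.04442536, -0.07152172,  0.11187731, -0.00193447, -0.06839567,
        0.12319736]), 'effort': array([ 6.94095743e-04, -5.82722998e+01,  2.93055189e+01,  6.99753240e+00,
        7.03173835e-03, -1.36252502e-04]), 'eef_pos': array([160.87911769, 655.0413226 , 225.61703912]), 'eef_rot': array([ 1.79905488e+02, -6.77130768e-03, -1.38031295e+01]), 'ft_force': array([-0.12660785, -0.02191959, -0.46822226]), 'wrist_torque': array([-0.015479  ,  0.03893232,  0.01611444]), 'width': 1.0024590163993128}
scene [[371.18061701619814, 0.0, 254.44812267484707], [0.0, 371.18061701619814, 194.3641801291924], [0.0, 0.0, 1.0]] [[0.872, 0.312, -0.377, 160.669], [-0.489, 0.545, -0.681, -628.808], [-0.008, 0.778, 0.628, 663.33], [0.0, 0.0, 0.0, 1.0]] ['pixels', 'mtx', 'world_from_camera']
blue_holder [([191.0, 153.9], 0.58)]
blue_dock [([196.2, 159.8], 0.93)]
yellow_holder []
yellow_dock [([356.8, 316.2], 0.96)]
top [[488.61631510082117, 0.0, 259.9590276064885], [0.0, 488.61631510082117, 189.50520604251705], [0.0, 0.0, 1.0]] [[0.017, 0.982, -0.188, 259.294], [-1.0, 0.018, 0.007, 31.411], [0.01, 0.188, 0.982, 1436.362], [0.0, 0.0, 0.0, 1.0]] ['pixels', 'mtx', 'world_from_camera']
blue_holder [([152.1, 204.7], 0.54)]
blue_dock [([154.2, 207.0], 0.7), ([149.1, 202.1], 0.69)]
yellow_holder [([385.6, 191.0], 0.5)]
yellow_dock [([389.1, 189.8], 0.65)]
wrist [[309.72469741920725, 0.0, 253.57721927246536], [0.0, 309.72469741920725, 189.28683746351277], [0.0, 0.0, 1.0]] [[-0.238, 0.925, 0.296, 243.717], [-0.971, -0.227, -0.072, 634.372], [0.0, -0.305, 0.952, 384.141], [0.0, 0.0, 0.0, 1.0]] ['pixels', 'mtx', 'world_from_camera']
blue_holder []
blue_dock []
yellow_holder []
yellow_dock []
18.8
```

```bash
cat > h.py <<'E'
import numpy as np
def ray(c,p,z):
    K=c["mtx"];T=c["world_from_camera"]
    d=np.linalg.solve(K,[p[0],p[1],1.]);d=T[:3,:3]@np.array([d[0],-d[1],-d[2]]) 
    o=T[:3,3];return o+d*(z-o[2])/d[2]
def proj(c,P):
    T=c["world_from_camera"];q=T[:3,:3].T@(np.asarray(P,float)-T[:3,3])
    u=c["mtx"]@np.array([q[0],-q[1],-q[2]]);return u[:2]/u[2]
E
sed -i 's/np.array(\[d\[0\],-d\[1\],-d\[2\]\])/np.array([d[0],-d[1],-d[2]])/' h.py
python3 - <<'E'
from plant import *
from plant import cams
import cv2,numpy as np
from h import *
im=cv2.imread("pics/top0.png");
cv2.imwrite("pics/top0b.png",cv2.resize(im[150:260,95:215],None,fx=5,fy=5,interpolation=cv2.INTER_CUBIC))
im=cv2.imread("pics/scene0.png");
cv2.imwrite("pics/scene0b.png",cv2.resize(im[95:215,120:270],None,fx=5,fy=5,interpolation=cv2.INTER_CUBIC))
E
```

```text
(no output)
```

View pics/top0.png

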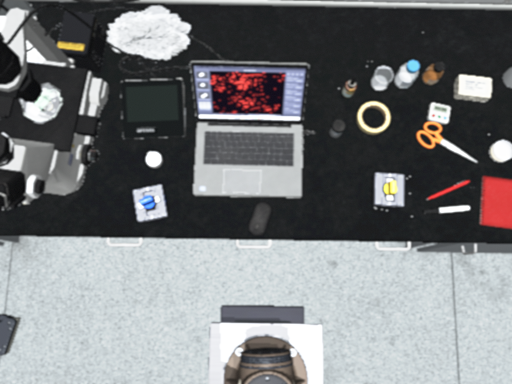

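View pics/top0b.png

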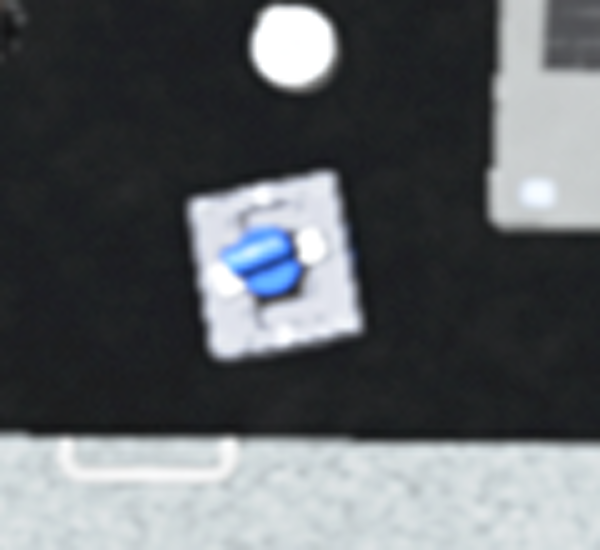

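View pics/scene0b.png

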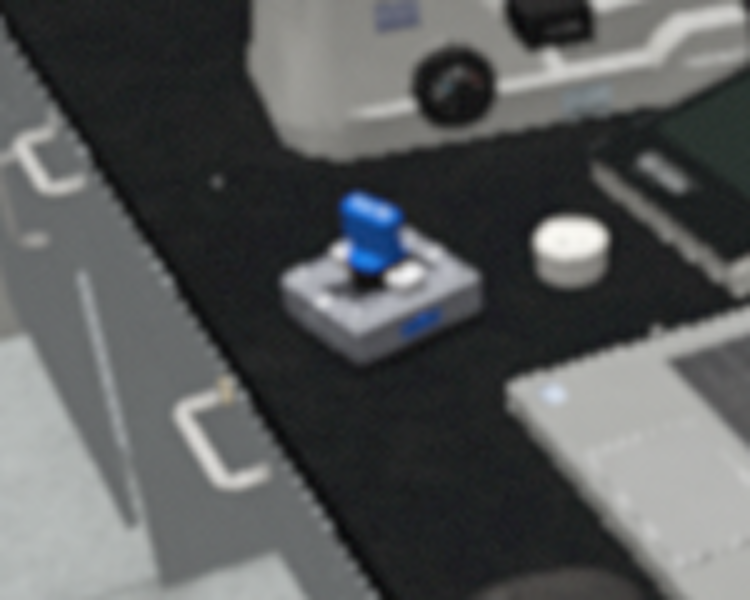

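View pics/scene0.png

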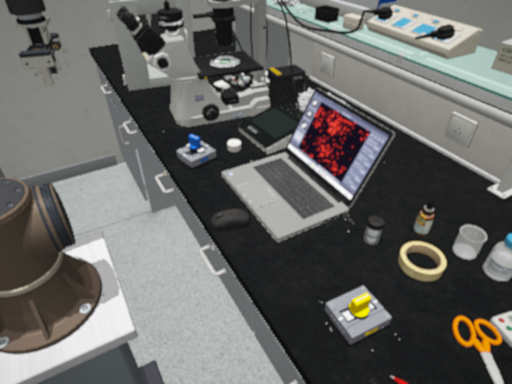

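```bash
python3 - <<'E'
from plant import cams
from plant import *
import numpy as np
from h import *
ct=cams.camera("top");cs=cams.camera("scene")
f=lambda x,y:(95+(x+.5)/5-.5,150+(y+.5)/5-.5)
# dock top corners z=34
C=[ray(ct,f(*p),34) for p in [(190,198),(335,172),(363,330),(215,360)]]
print(np.round(C,1), np.mean(C,0))
for i in range(4): print(np.linalg.norm(C[i]-C[i-3]),np.degrees(np.arctan2(*(C[i-3]-C[i])[[1,0]])))
for p in [(264,194),(284,332)]: print("line",ray(ct,f(*p),34))
for p in [(312,246),(228,280)]: print("key",ray(ct,f(*p),46))
for p in [(224,262),(290,240)]: print("handle",ray(ct,f(*p),84))
g=lambda x,y:(120+(x+.5)/5-.5,95+(y+.5)/5-.5)
for p in [(345,197),(403,212),(374,203)]: print("handle s",ray(cs,g(*p),84))
D=[ray(cs,g(*p),34) for p in [(283,283),(360,335),(484,283),(405,235)]]
print(np.round(D,1),np.mean(D,0))
for p in [(155,160),(400,265)]: pass
print("disc obj",ray(ct,(153,158),20))
E
```

```text
[[522.  393.3  34. ]
 [539.  309.8  34. ]
 [446.3 288.6  34. ]
 [427.4 372.7  34. ]] [483.67761803 341.07933321  34.        ]
85.23133519930362 -78.46806214111812
95.11063563438253 -167.11263012376003
86.23705383496626 102.68545782552114
96.82831085587317 12.278454213520845
line [525.16812542 350.39087039  34.        ]
line [444.32659935 334.00759306  34.        ]
key [492.92068454 318.24276394  46.        ]
key [472.23499347 365.2713928   46.        ]
handle [476.55386789 359.01837122  84.        ]
handle [489.71739314 322.90153881  84.        ]
handle s [477.17848002 364.00110642  84.        ]
handle s [501.39088053 328.66546253  84.        ]
handle s [490.06591681 347.94709887  84.        ]
[[430.3 367.1  34. ]
 [450.5 287.5  34. ]
 [540.7 303.4  34. ]
 [520.3 383.   34. ]] [485.43345793 335.25139751  34.        ]
disc obj [620.37860242 342.45765596  20.        ]
```

```bash
python3 -m pendant '[[0.0876,0.039,0.023,0,0,0,5.4],[0.0876,0.078,0.046,0,0,0,10.8],[0.0876,0.117,0.069,0,0,0,16.2],[0.0876,0.156,0.092,0,0,0,21.6],[0.0876,0.195,0.115,0,0,0,27],[0.0876,0.234,0.138,0,0,0,32.4],[0.0876,0.273,0.161,0,0,0,37.8],[0.0876,0.312,0.184,0,0,0,43.2],[0.0876,0.351,0.207,0,0,0,48.6],[0.0876,0.389,0.229,0,0,0,54],[0.0876,0.389,0.229,0,0,0,54],[0.0876,0.389,0.229,0,0,0,54]]'
python3 - <<'E'
from plant import sensors, cams, place_of
import cv2,numpy as np
from h import *
s=sensors.observe();print(s["eef_pos"],s["eef_rot"],s["q"],s["ft_force"])
c=cams.camera("wrist");np.savez("pics/w1.npz",**c)
cv2.imwrite("pics/w1.png",c["pixels"][:,:,::-1])
for t in ["blue_holder","blue_dock"]:
  for d in place_of(t,"wrist")[:2]: print(t,d["score"],d["point"],ray(c,d["point"],26 if 'hol' in t else 0))
E
```

```text
time_s: 2.35
eef_pos: [484.2, 340.3, 226.6]
eef_rot: [-180.0, 0.0, -67.8]
ft_force: [0.8, 0.1, -0.1]
width: 1.004
[484.19403903 340.26047457 226.56432166] [-1.79998716e+02  7.97769545e-03 -6.78043020e+01] [ 5.40039517e+01  1.27709806e+01 -1.01952679e+01 -6.62855487e-03
 -6.70284558e+01 -3.18056671e+01] [ 0.81394323  0.1045637  -0.10035205]
blue_holder 0.8 [247.9, 163.4] [492.60516346 340.95590715  26.        ]
blue_dock 0.8 [248.5, 161.1] [491.19954914 343.64267658   0.        ]
```

View pics/w1.png

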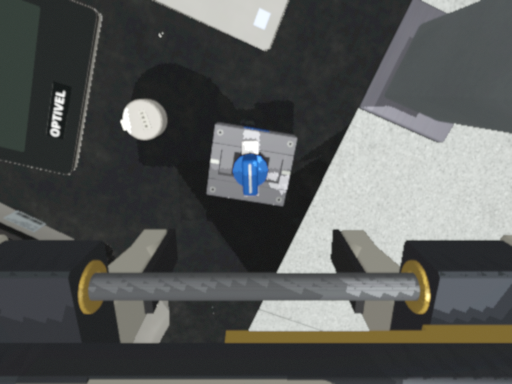

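```bash
python3 - <<'E'
import cv2
im=cv2.imread("pics/w1.png");
cv2.imwrite("pics/w1b.png",cv2.resize(im[110:220,195:310],None,fx=5,fy=5,interpolation=cv2.INTER_CUBIC))
E
```

```text
(no output)
```

View pics/w1b.png

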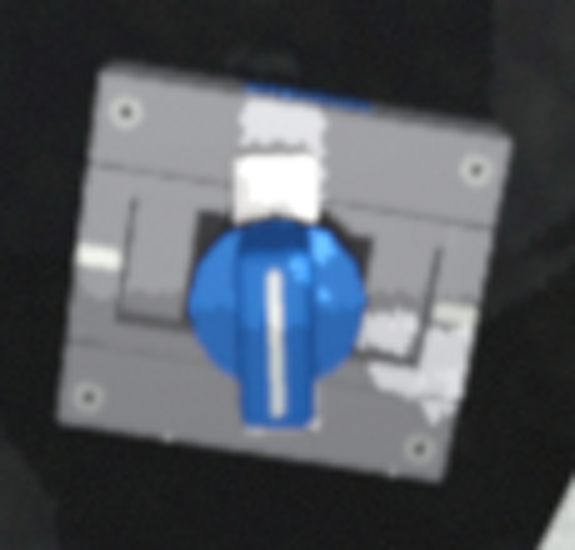

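```bash
python3 - <<'E'
import numpy as np
from h import *
c=dict(np.load("pics/w1.npz"))
f=lambda x,y:(195+(x+.5)/5-.5,110+(y+.5)/5-.5)
def seg(n,a,b,z):
    A,B=ray(c,f(*a),z),ray(c,f(*b),z);d=B-A
    print(n,A.round(1),B.round(1),"mid",((A+B)/2).round(1),"len",np.linalg.norm(d).round(1),"ang",np.degrees(np.arctan2(d[1],d[0])).round(1))
seg("lines",(97,256),(455,312),34)
seg("linesouter",(78,253),(476,315),34)
seg("handle line",(272,270),(278,418),84)
C=[ray(c,f(*p),34) for p in [(103,68),(512,138),(442,482),(58,422)]]
for i in range(4): 
    d=C[i]-C[i-3];print(np.linalg.norm(d).round(1),np.degrees(np.arctan2(d[1],d[0])).round(1))
print(np.mean(C,0))
seg("key width",(234,219),(318,221),46)
seg("handle L",(238,232),(243,420),84)
seg("handle R",(313,235),(313,425),84)
seg("disc",(187,300),(365,300),50)
E
```

```text
lines [530.5 351.1  34. ] [448.6 332.1  34. ] mid [489.6 341.6  34. ] len 84.1 ang -166.9
linesouter [534.8 352.1  34. ] [443.8 330.9  34. ] mid [489.3 341.5  34. ] len 93.4 ang -166.9
handle line [495.6 327.9  84. ] [482.9 356.2  84. ] mid [489.2 342.1  84. ] len 31.0 ang 114.2
92.9 12.6
83.9 -77.0
93.3 -167.2
84.2 102.7
[489.15822696 341.36313829  34.        ]
key width [504.9 328.8  46. ] [487.5 322.2  46. ] mid [496.2 325.5  46. ] len 18.6 ang -159.2
handle L [504.6 323.4  84. ] [489.3 359.3  84. ] mid [497.  341.3  84. ] len 39.0 ang 113.1
handle R [490.7 318.3  84. ] [475.7 354.9  84. ] mid [483.2 336.6  84. ] len 39.5 ang 112.4
disc [508.  348.9  50. ] [471.4 333.9  50. ] mid [489.7 341.4  50. ] len 39.5 ang -157.8
```

```bash
python3 -m pendant '[[0.0876,0.001,-0.005,0.04,0,0,-0.5],[0.0876,0.001,-0.005,0.08,0,0,-0.5],[0.0876,0.001,-0.005,0.1,0,0,-0.5],[0.0876,0.001,-0.005,0.1,0,0,-0.5]]'
python3 - <<'E'
from plant import sensors, cams, place_of
import cv2,numpy as np
from h import *
s=sensors.observe();print(s["eef_pos"],s["eef_rot"])
c=cams.camera("wrist");np.savez("pics/w2.npz",**c)
im=c["pixels"][:,:,::-1]
P=proj(c,[489.5,341.4,70]);print(P,proj(c,s["eef_pos"]))
cv2.imwrite("pics/w2.png",im)
x,y=int(P[0])-80,int(P[1])-60; print(x,y)
cv2.imwrite("pics/w2b.png",cv2.resize(im[y:y+120,x:x+160],None,fx=5,fy=5,interpolation=cv2.INTER_CUBIC))
E
```

```text
time_s: 3.0
eef_pos: [487.9, 341.2, 125.0]
eef_rot: [179.8, -0.1, -67.2]
ft_force: [-0.1, -0.5, 0.9]
width: 1.002
[487.92756678 341.18299208 125.04822561] [ 1.79829965e+02 -8.89104983e-02 -6.72174831e+01]
[253.06628021 210.85449842] [255.89332042 247.3324416 ]
173 150
```

View pics/w2b.png

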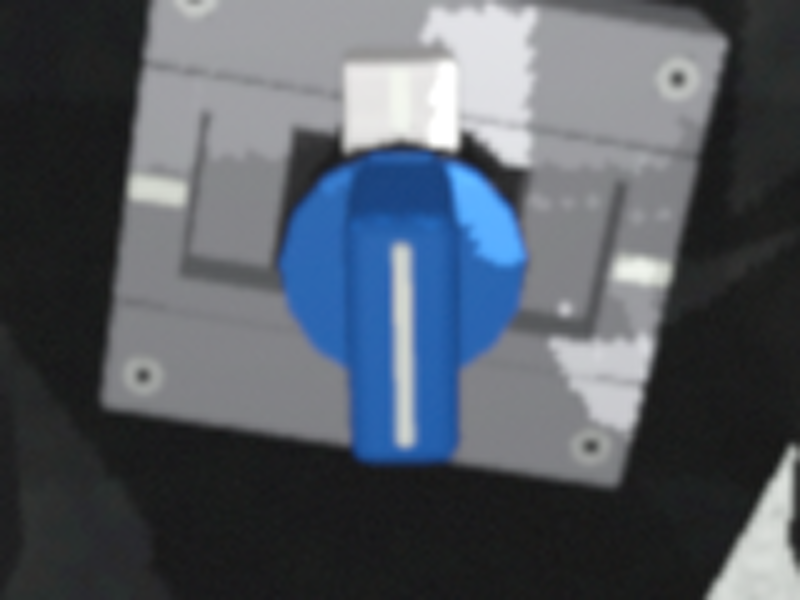

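```bash
python3 - <<'E'
import numpy as np
from h import *
c=dict(np.load("pics/w2.npz"))
f=lambda x,y:(173+(x+.5)/5-.5,150+(y+.5)/5-.5)
def seg(n,a,b,z):
    A,B=ray(c,f(*a),z),ray(c,f(*b),z);d=B-A
    print(n,"mid",((A+B)/2).round(1),"len",np.linalg.norm(d).round(1),"ang",np.degrees(np.arctan2(d[1],d[0])).round(1))
seg("lines",(128,190),(672,270),34)
seg("handle line",(401,243),(405,447),84)
seg("handle L",(347,222),(354,460),84)
seg("handle R",(458,222),(458,460),84)
seg("disc",(281,265),(525,265),54)
seg("key",(345,62),(458,60),46)
seg("screws",(195,0),(590,446),34)
seg("screws",(678,78),(142,375),34)
E
```

```text
lines mid [489.3 341.8  34. ] len 93.4 ang -166.1
handle line mid [489.2 341.9  84. ] len 30.7 ang 113.8
handle L mid [496.1 344.2  84. ] len 35.7 ang 113.7
handle R mid [482.4 338.5  84. ] len 35.7 ang 113.4
disc mid [489.6 340.8  54. ] len 38.4 ang -157.3
key mid [501.8 312.3  46. ] len 17.6 ang -156.2
screws mid [489.2 342.3  34. ] len 104.2 ang 152.7
screws mid [489.3 341.9  34. ] len 105.3 ang 53.1
```

```bash
python3 -m pendant '[[0.0876,-0.0005,0,0.03,0,0,-0.6],[0.0876,-0.0005,0,0.055,0,0,-0.6],[0.0876,-0.0005,0,0.068,0,0,-0.6],[0.0876,-0.0005,0,0.068,0,0,-0.6],[0.0876,-0.0005,0,0.068,0,0,-0.6]]'
python3 -m pendant '[[0.04,0,0,0,0,0,0],[0.02,0,0,0,0,0,0],[0.01,0,0,0,0,0,0],[0.01,0,0,0,0,0,0],[0.01,0,0,0,0,0,0],[0.01,0,0,0,0,0,0]]'
```

```text
time_s: 3.68
eef_pos: [489.6, 342.5, 59.9]
eef_rot: [-179.9, 0.0, -66.7]
ft_force: [0.8, 1.0, -0.2]
width: 0.998
time_s: 4.42
eef_pos: [488.9, 341.7, 58.5]
eef_rot: [180.0, -0.0, -66.7]
ft_force: [1.3, -1.5, -0.4]
width: 0.377
```

```bash
python3 -m pendant '[[0.005,0,0,0,0,0,0],[0.005,0,0,0,0,0,0],[0.005,0,0,0,0,0,0],[0.005,0,0,0,0,0,0],[0.005,0,0,0,0,0,0],[0.005,0,0,0,0,0,0]]'
```

```text
time_s: 5.18
eef_pos: [488.9, 341.8, 58.5]
eef_rot: [180.0, -0.0, -66.7]
ft_force: [0.9, -0.9, -2.2]
width: 0.18
```

```bash
python3 -m pendant '[[0.005,0,0,0.0005,0,0,0],[0.005,0,0,0.001,0,0,0],[0.005,0,0,0.001,0,0,0]]'
```

```text
time_s: 5.55
eef_pos: [489.0, 341.7, 58.4]
eef_rot: [-180.0, -0.0, -66.7]
ft_force: [-2.0, -2.3, 8.0]
width: 0.181
```

```bash
python3 -m pendant '[[0.005,0,0,0,0,0,-5],[0.005,0,0,0,0,0,-10],[0.005,0,0,0,0,0,-15],[0.005,0,0,0,0,0,-20],[0.005,0,0,0,0,0,-20]]'
```

```text
time_s: 6.18
eef_pos: [489.7, 342.5, 58.4]
eef_rot: [-179.9, -0.0, -46.7]
ft_force: [0.2, -0.1, 5.4]
width: 0.181
```

```bash
python3 -m pendant '[[0.005,0,0,0,0,0,-6],[0.005,0,0,0,0,0,-12],[0.005,0,0,0,0,0,-18],[0.005,0,0,0,0,0,-24],[0.005,0,0,0,0,0,-30],[0.005,0,0,0,0,0,-36],[0.005,0,0,0,0,0,-40],[0.005,0,0,0,0,0,-40]]'
python3 - <<'E'
from plant import sensors, cams, place_of
import cv2,numpy as np
from h import *
s=sensors.observe();print(s["wrist_torque"],s["q"])
c=cams.camera("wrist");np.savez("pics/w3.npz",**c)
cv2.imwrite("pics/w3.png",c["pixels"][:,:,::-1])
E
```

```text
time_s: 7.18
eef_pos: [489.5, 342.4, 58.3]
eef_rot: [-179.9, -0.1, -6.8]
ft_force: [-0.6, 0.7, 5.6]
width: 0.184
[0.13280372 0.09744296 0.03049525] [ 5.37093352e+01  2.23310233e+01 -2.11443030e+01  2.93001381e-02
 -4.64273685e+01  2.95180257e+01]
```

View pics/w3.png

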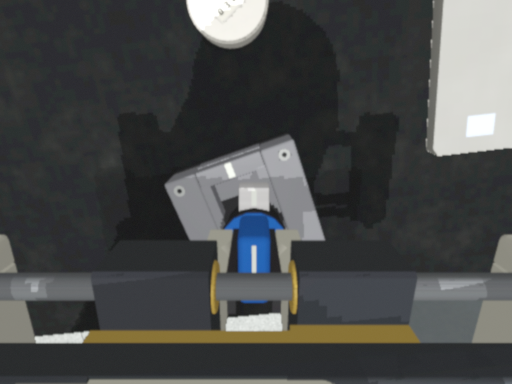

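```bash
python3 -m pendant '[[0.005,0,0,0,0,0,-6],[0.005,0,0,0,0,0,-12],[0.005,0,0,0,0,0,-17],[0.005,0,0,0,0,0,-20.2],[0.005,0,0,0,0,0,-20.2]]'
python3 -m pendant '[[0.005,0,0,0.001,0,0,0],[0.005,0,0,0.002,0,0,0],[0.005,0,0,0.003,0,0,0],[0.005,0,0,0.003,0,0,0]]'
```

```text
time_s: 7.85
eef_pos: [488.6, 341.5, 57.1]
eef_rot: [180.0, 0.0, 13.4]
ft_force: [0.1, 0.7, -1.3]
width: 0.182
time_s: 8.35
eef_pos: [488.9, 341.7, 54.4]
eef_rot: [180.0, 0.0, 13.5]
ft_force: [0.1, 0.3, -2.6]
width: 0.18
```

```bash
python3 -m pendant '[[0.005,0,0,0.0015,0,0,0],[0.005,0,0,0.003,0,0,0],[0.005,0,0,0.0045,0,0,0],[0.005,0,0,0.006,0,0,0],[0.005,0,0,0.007,0,0,0],[0.005,0,0,0.007,0,0,0]]'
```

```text
time_s: 9.1
eef_pos: [488.9, 341.7, 47.5]
eef_rot: [180.0, 0.0, 13.5]
ft_force: [0.4, -0.3, -1.1]
width: 0.182
```

```bash
python3 -m pendant '[[0.005,0,0,0.0005,0,0,0],[0.005,0,0,0.001,0,0,0],[0.005,0,0,0.0014,0,0,0],[0.005,0,0,0.0014,0,0,0]]'
```

```text
time_s: 9.6
eef_pos: [489.0, 341.8, 46.4]
eef_rot: [-180.0, -0.0, 13.5]
ft_force: [-0.9, -1.5, 2.0]
width: 0.179
```

```bash
python3 -m pendant '[[0.0876,0,0,0,0,0,0],[0.0876,0,0,0,0,0,0],[0.0876,0,0,0,0,0,0],[0.0876,0,0,0,0,0,0],[0.0876,0,0,0,0,0,0],[0.0876,0,0,0,0,0,0],[0.0876,0,0,0,0,0,0],[0.0876,0,0,0,0,0,0],[0.0876,0,0,0,0,0,0],[0.0876,0,0,0,0,0,0]]'
python3 -m pendant '[[0.0876,0,0,-0.01,0,0,0],[0.0876,0,0,-0.04,0,0,0],[0.0876,0,0,-0.09,0,0,0],[0.0876,0,0,-0.13,0,0,0],[0.0876,0,0,-0.15,0,0,0],[0.0876,0,0,-0.15,0,0,0]]'
python3 - <<'E'
from plant import sensors, cams, place_of
import cv2,numpy as np
from h import *
c=cams.camera("wrist");np.savez("pics/w4.npz",**c)
cv2.imwrite("pics/w4.png",c["pixels"][:,:,::-1])
im=c["pixels"][:,:,::-1];P=proj(c,[489.3,341.8,50]);x,y=int(P[0])-70,int(P[1])-55;print(x,y)
cv2.imwrite("pics/w4b.png",cv2.resize(im[y:y+110,x:x+140],None,fx=5,fy=5,interpolation=cv2.INTER_CUBIC))
c=cams.camera("scene")
cv2.imwrite("pics/s4b.png",cv2.resize(c["pixels"][95:215,120:270,::-1],None,fx=5,fy=5,interpolation=cv2.INTER_CUBIC))
E
```

```text
time_s: 10.85
eef_pos: [489.0, 341.7, 46.1]
eef_rot: [180.0, 0.0, 13.5]
ft_force: [0.5, -0.4, 0.4]
width: 1.0
time_s: 11.6
eef_pos: [489.7, 342.6, 198.9]
eef_rot: [-179.8, -0.2, 13.5]
ft_force: [-0.2, 0.5, -0.2]
width: 1.0
182 122
```

View pics/w4b.png

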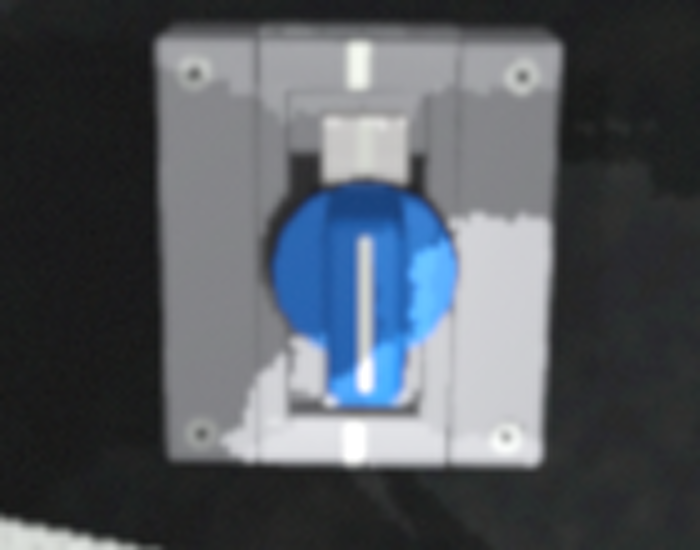

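View pics/s4b.png

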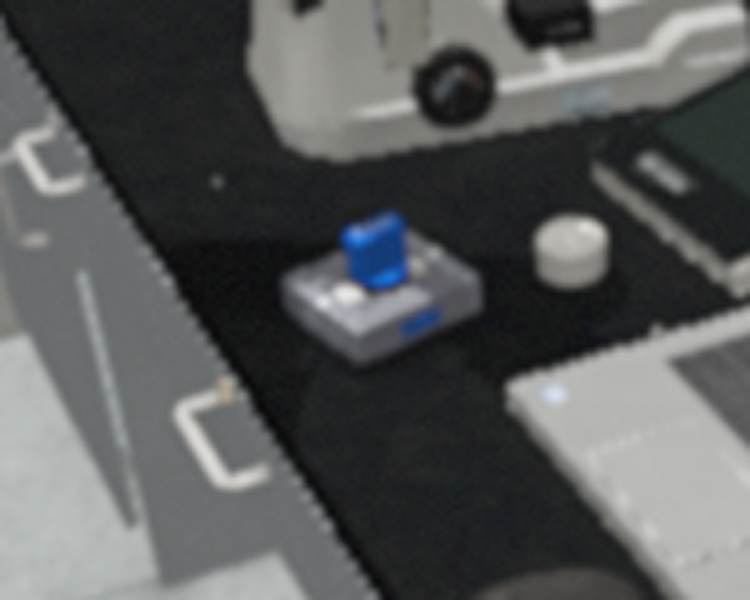

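```bash
python3 - <<'E'
import numpy as np
from h import *
c=dict(np.load("pics/w4.npz"))
f=lambda x,y:(182+(x+.5)/5-.5,122+(y+.5)/5-.5)
def seg(n,a,b,z):
    A,B=ray(c,f(*a),z),ray(c,f(*b),z);d=B-A
    print(n,z,"mid",((A+B)/2).round(1),"len",np.linalg.norm(d).round(1),"ang",np.degrees(np.arctan2(d[1],d[0])).round(1))
seg("lines",(358,40),(354,463),34)
for z in (72,84): seg("handle line",(365,235),(365,395),z)
for z in (34,46): seg("key w",(322,118),(407,118),z)
seg("disc",(273,267),(459,267),42)
from plant import sensors
s=sensors.observe();print(s["ft_force"],s["time_s"])
E
```

```text
lines 34 mid [489.5 341.9  34. ] len 93.8 ang -167.1
handle line 72 mid [488.8 339.8  72. ] len 32.1 ang -166.4
handle line 84 mid [492.3 340.6  84. ] len 30.7 ang -166.4
key w 34 mid [519.8 347.3  34. ] len 17.8 ang -76.5
key w 46 mid [521.8 347.8  46. ] len 17.1 ang -76.5
disc 42 mid [490.6 339.9  42. ] len 39.1 ang -76.5
[-0.82598143  0.04991863 -1.03070008] 11.7
```

```bash
python3 -c "
from plant import env
print(env.sign_off())"
```

```text
the job is handed in; nothing more can be done
None
```

The blue holder is down in its slots in the blue dock, released and clear of the gripper. I handed the job in at about 12 s, and the hand-in gives no verdict.

- **What I did:** I gripped the blue handle, pressed with about 8 N and turned it 80° anticlockwise onto the slots' line. I then lowered it 12 mm until it touched bottom at about 2 N, opened the gripper and withdrew 150 mm.
- **Last checks:**
  - The tool reached 46.4 mm, against 58.5 mm when it took hold, which matches the 12 mm drop.
  - In the last pictures both keys sit inside the slots. The handle lies within 1° of the slots' line and about 2 mm off the bore's axis, inside the 3 mm play.
  - The handle also sits visibly lower in the scene picture, and the wrist force is near zero. I did not measure the holder's tilt; it only looks upright.
- **Disagreement:** The holder began about 80° clockwise of the slots (equal to 100° anticlockwise), not the stated 37–72° anticlockwise. I trusted the wrist pictures and turned it the shorter way.
- **Yellow holder:** The arm never went near it. I did not check it again in a picture at the end.

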